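# Seat a square biscuit tin in the bow-tying stand

## Task

The square biscuit tin is lying on its side: first stand it upright on its base on the table and let go of it. Then take it again and seat it, lid up, fully home in the square pocket of the bow-tying stand; the pocket has been left turned at an unknown angle, so rest the tin on it, press and turn it a little at a time until it drops in. Let go, and leave the mug, the gift box and the ribbon spool where they are.

Things in the scene. Friction and masses are not known exactly. Their poses are not given: they have to be found in the camera images.
- tin_mid (a point): Centre (and mass centre) of the loose square biscuit tin: bare metal, flush paper band round the lower half, dark groove under the lid; 112 mm long, 56 x 56 mm across, 0.25 to 0.5 kg. x runs along it from base to lid; y, z square to its sides. It starts lying on a side, this point 28 mm above the table (56 mm when standing). The sides can be gripped anywhere.
- tin_base (a point): Centre of the tin's base face, 56 mm from tin_mid towards the base; same axes as tin_mid.
- pocket (a point): Centre of the square pocket's mouth, 50 mm above the table, z up, on the head's turning axis. Pocket 60 x 60 mm (4 mm wider than the tin), 14 mm deep, 2 mm bevel at the mouth, sides parallel to the head's. The axes are the foot's, NOT the pocket's: the head is turned about z by an unmeasured angle of up to 35 degrees either way. Tin fully home: tin_base 14 mm below this point.
- stand: The bow-tying stand's fixed foot, round dark iron, 156 mm diameter, 26 mm high; origin at the centre of its underside on the table, z up. On it sits the head, a pale wooden block 104 x 104 x 24 mm with the pocket in its top, locked very stiffly (about 3 N m to turn). A small clamp knob sticks out to 102 mm from the centre on the foot's -x side, 10 mm above the table.
- mug: White mug, bystander: 82 mm diameter, 95 mm high, origin at the centre of its underside, handle on its +y side.
- giftbox: Brown kraft gift box with dark bands, bystander: 150 x 110 x 40 mm (x, y, z), origin at the centre of its underside.
- spool: Ribbon spool lying flat, bystander: 90 mm diameter, 40 mm high, origin at the centre of its underside.
Mind the look-alikes: they are no part of the job. Several things look just like the part that bears tin_mid: the one meant starts farthest to the robot's right.

How it is judged:
By the outcome, as a careful person would: the job done as asked, in the order asked, and still so for the second after the job is handed in, with the robot touching nothing.
It also fails if it takes over 61 s, if anything falls off the work surface, if the arm or the gripper's body presses on something with over 40 N, if the wrist force passes 120 N, or if a joint passes its speed limit or range.

## Robot

A 7-joint arm with a two-finger parallel gripper is mounted at the origin on the work surface. World frame = base frame: x ahead of the robot, y to its left, z up, the work surface at z = 0. Lengths are in m, angles in degrees, forces in N, time in s.
With the tool pointing down it reaches from about 0.4 to 0.9 m from the base axis. Payload 5.6 kg.
Tool frame: the origin (TCP) lies midway between the tips of the shut fingers; the grasp point (between the pads) lies 19 mm behind it (arm.pinch_z is the distance from the TCP to the grasp point, in m); z points along the fingers, y is the direction in which the jaws open and shut (so a half turn about z gives the same grasp; the last joint's range is limited). The gripper opens to 92 mm and grips with 3 to 60 N. Pads are 20 mm wide; open, the fingers measure 128 mm over their backs; the gripper's body (75 mm by 189 mm) begins 69 mm behind the grasp point.
Start: joints at [-75.63, 26.786, -0.665, 91.828, 0.344, 61.387, -3.226], TCP at [0.188, 0.622, 0.215] pointing down, gripper open.
Joint ranges: [-144.91, 144.91], [-17.63, 115.5], [-89.93, 88.59], [15.96, 139.68], [-74.01, 254.01], [8.47, 105.57], [-167.45, 167.45]. Speed limits (degrees/s): [147.25, 147.25, 180, 180, 180, 180, 180].

## Interface

Orientations are given as a 3x3 rotation matrix whose columns are the frame's x, y, z axes.
In Python, from plant import arm gives the robot as it stands.
- The arm moves only by the tool step_arm, never from a script. Its argument "steps" is a list of rows, each a list of 7 numbers: the shift along the tool's x, y, z in m, then the turn, a rotation vector about the tool's x, y, z in rad, then the closure, from 0 (fully open) to 1 (shut). In form: [[x, y, z, rx, ry, rz, claw], ...]. A call has exactly 8 rows; each row shifts and turns the pose as measured when the row begins, along the tool's axes as they then stand; what a row does not reach is not made up. A row lasts 1/8 s, in which the tool goes at most 62.5 mm and 10.7 degrees, less where a joint would pass 70% of its speed; a pose out of reach is approached as far as the arm can. A call with a gripper value outside its range is refused whole. The fingers move at their own pace and stop on an object; "newtons" is the grip in N (left out, the last holds). Time passes only in rows, so rows that do not move let the fingers close, or fill a call up. It gives the time, the measured TCP pose, the force and the opening at its end, in the units of the state.
- arm.state(): the state, without advancing time (a new reading comes with each control period).
- arm.get_image(name): name is "scene" or "top" or "wrist"; returns a dict with "pixels" (480x640x3 uint8, blue, green, red), "depth" (480x640 float32, m along the optical axis (not along the pixel's ray), 0 where there is no reading), "K" (3x3 intrinsics, pixels), "extrinsics" (4x4, takes a point from world to camera coordinates); the wrist camera has in their place "mount" (4x4, takes a point from camera to tool coordinates, whose origin is the TCP and whose axes are the flange's). Camera axes: x right, y down, z forward; pixel columns grow to the right and rows downward; lengths in m; the calibration is good to about 2 mm. A picture is of the moment at which its call begins: read the wrist's pose just before it.
- arm.hand_in(): hands the job in, once; it reports no verdict.
The state is a dict: "time_s": time; "joints": joint angles; "joint_velocities": joint speeds; "joint_efforts": joint torques, N m; "eef_pos": TCP position; "tool_rot": TCP orientation; "force": force on the tool from outside, world axes, zero at the start; "wrist_torque": the same for the moment, N m; "width": finger opening in m.
Only numpy, scipy, OpenCV 4.12 (cv2) and the standard library are available. Lean on these libraries where they do the work, as an engineer would, in place of code of your own. Each camera call takes 0.05 s, during which the arm holds its last target.

## Working session

There is one attempt and no reset: what is moved stays moved. The work goes in short steps, Python scripts to look and compute and a tool call to move; the robot and the scene stay as the last step left them, time stands still between calls to the robot, and variables do not carry over. Pictures are saved under pics/ and viewed, and the job is handed in when it is done.

Besides the shell and the picture viewer there is one more tool, called after ">>>" in YAML: its name, and indented under it one key for each argument. step_arm: Moves the arm, as the interface text tells. Its arguments: {"type":"object","properties":{"steps":{"type":"array","items":{"type":"array","items":{"type":"number"}}},"newtons":{"type":"number"}},"required":["steps"]}

```bash
ls; mkdir -p pics; python3 - <<'E'
from plant import arm
import cv2,numpy as np,pickle
s=arm.state();print({k:np.round(v,3).tolist() for k,v in s.items()})
print(arm.pinch_z)
for n in ["scene","top"]:
    d=arm.get_image(n); cv2.imwrite(f"pics/{n}0.png",d["pixels"]); pickle.dump(d,open(f"{n}0.pkl","wb"))
    print(d["K"],d["extrinsics"])
E
```

```text
pics
{'time_s': 0.0, 'joints': [-75.631, 26.836, -0.663, 91.881, 0.342, 61.387, -3.222], 'joint_velocities': [-0.064, 0.007, 0.029, -0.034, -0.038, 0.094, 0.055], 'joint_efforts': [-0.0, -52.057, -0.012, -24.376, -0.057, 0.017, 0.0], 'eef_pos': [0.188, 0.622, 0.214], 'tool_rot': [[-0.957, 0.29, -0.0], [0.29, 0.957, -0.002], [-0.0, -0.002, -1.0]], 'force': [0.137, 0.204, -0.299], 'wrist_torque': [-0.02, -0.0, -0.012], 'width': 0.092}
0.0187
[[435.21144573   0.         324.65108484]
 [  0.         435.21144573 240.86295685]
 [  0.           0.           1.        ]] [[ 0.71362941  0.70047448 -0.00828026 -0.36431871]
 [ 0.59104188 -0.60840247 -0.52963755 -0.26387373]
 [-0.37603532  0.37307095 -0.84818365  1.45278177]
 [ 0.          0.          0.          1.        ]]
[[557.16385883   0.         315.77154742]
 [  0.         557.16385883 236.08509446]
 [  0.           0.           1.        ]] [[-5.36437250e-04 -9.99949275e-01 -1.00578179e-02  6.32283371e-03]
 [-9.93325840e-01  1.69290662e-03 -1.15329566e-01  5.09542551e-01]
 [ 1.15340743e-01  9.92882333e-03 -9.93276362e-01  1.54973494e+00]
 [ 0.00000000e+00  0.00000000e+00  0.00000000e+00  1.00000000e+00]]
```

View pics/scene0.png

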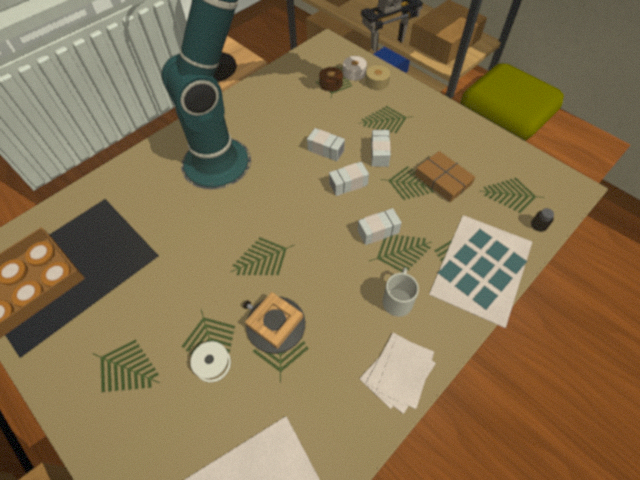

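View pics/top0.png

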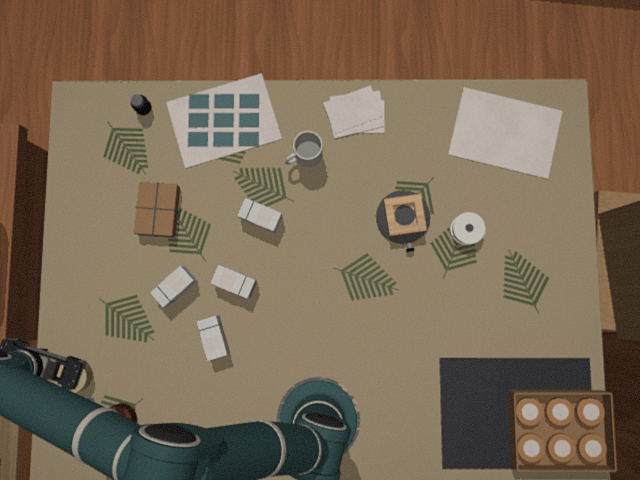

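The top view shows four tins. The one farthest right (towards -y, image right) is at about (260,215) in top and (380,226) in scene. The stand is at (405,215), the spool at (468,229), the mug at (307,148) and the gift box at (157,209). Next I'll measure the tin and the stand.

```bash
cat > h.py <<'E'
import numpy as np,cv2,pickle
def ray(d,uv,z):
    K,E=d["K"],d["extrinsics"];R,t=E[:3,:3],E[:3,3]
    uv=np.atleast_2d(np.asarray(uv,float))
    r=np.c_[uv,np.ones(len(uv))]@np.linalg.inv(K).T@R
    c=-R.T@t
    return c+r*((z-c[2])/r[:,2])[:,None]
def cloud(d):
    K,E=d["K"],d["extrinsics"];v,u=np.mgrid[:480,:640];Z=d["depth"]
    p=np.stack([(u-K[0,2])/K[0,0]*Z,(v-K[1,2])/K[1,1]*Z,Z],-1)
    return (p-E[:3,3])@E[:3,:3]
E
python3 - <<'E'
from h import *
for n in ["top","scene"]:
    d=pickle.load(open(n+"0.pkl","rb"));im=d["pixels"];P=cloud(d)
    cx,cy=((260,215) if n=="top" else (380,226))
    m=np.zeros((480,640),np.uint8)
    w=45
    sub=P[cy-w:cy+w,cx-w:cx+w]
    m[cy-w:cy+w,cx-w:cx+w]=((sub[...,2]>.045)&(sub[...,2]<.07)&(d["depth"][cy-w:cy+w,cx-w:cx+w]>0))
    c,_=cv2.findContours(m,0,1);c=max(c,key=cv2.contourArea)
    xy=ray(d,c[:,0,:],.056)
    r=cv2.minAreaRect((xy[:,:2]*1000).astype(np.float32));print(n,r,np.median(P[m>0][:,2]),cv2.boxPoints(r))
# stand head: z~.05
    cx,cy=((405,215) if n=="top" else (275,320))
    m[:]=0;sub=P[cy-w:cy+w,cx-w:cx+w]
    m[cy-w:cy+w,cx-w:cx+w]=((sub[...,2]>.042)&(sub[...,2]<.06))
    c,_=cv2.findContours(m,0,1);c=max(c,key=cv2.contourArea)
    xy=ray(d,c[:,0,:],.05)
    r=cv2.minAreaRect((xy[:,:2]*1000).astype(np.float32));print(n,'head',r,np.median(P[m>0][:,2]))
    for k,(cx,cy) in dict(a=((260,215) if n=="top" else (380,226)),b=((405,215) if n=="top" else (275,320))).items():
        cv2.imwrite(f"pics/{n}_{k}.png",cv2.resize(im[cy-45:cy+45,cx-45:cx+45],(540,540),interpolation=2))
E
cd pics; python3 -c "
import cv2,numpy as np
a=[cv2.imread(f) for f in ['top_a.png','top_b.png','scene_a.png','scene_b.png']]
a=[cv2.resize(x,(300,300)) for x in a]
cv2.imwrite('m.png',np.vstack([np.hstack(a[:2]),np.hstack(a[2:])]))"
```

```text
top ((567.5423583984375, 165.21157836914062), (112.79978942871094, 57.23184585571289), 66.64883422851562) 0.05530831909211067 [[518.9153   124.773605]
 [571.4595   102.08888 ]
 [616.16943  205.64955 ]
 [563.62524  228.33427 ]]
top head ((566.688232421875, -243.35862731933594), (104.83916473388672, 105.282470703125), 8.105234146118164) 0.04950535694516957
scene ((571.3761596679688, 162.78594970703125), (114.91337585449219, 63.199195861816406), 65.95482635498047) 0.05589539449990334 [[519.1075  123.19057]
 [576.8226   97.43962]
 [623.64484 202.38133]
 [565.92975 228.13228]]
scene head ((569.2791137695312, -244.2843017578125), (106.63939666748047, 105.83902740478516), 8.071585655212402) 0.05000078936792144
```

View pics/m.png

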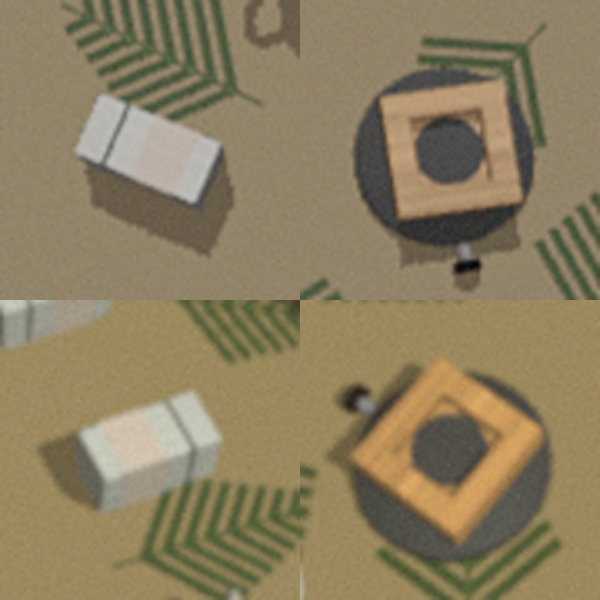

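The tin is at about (0.567, 0.165), 113 x 57 mm as seen. Its lid (groove side) points along yaw 66.6°. The head centre is at about (0.567, -0.243), turned about 8.1°, and both views agree. I'll plan a tilted grasp on the lying tin that can be swung 90° about the jaw axis.

```bash
cat >> h.py <<'E'
from scipy.spatial.transform import Rotation as Ro
def yawdown(yx,tilt=0):  # tool x at world yaw yx, z down, then tilt about tool y (deg)
    c,s=np.cos(np.radians(yx)),np.sin(np.radians(yx))
    return np.array([[c,s,0],[s,-c,0],[0,0,-1]])@Ro.from_euler('y',tilt,degrees=True).as_matrix()
def plan(pin,R1,n,s=None):
    "pin: wanted grasp point; n rows"
    if s is None:
        from plant import arm; s=arm.state()
    R0=np.array(s["tool_rot"]);p0=np.array(s["eef_pos"])
    p1=np.array(pin)+R1[:,2]*0.0187
    w=Ro.from_matrix(R0.T@R1).as_rotvec()/n
    A=sum(Ro.from_rotvec(i*w).as_matrix() for i in range(n))
    d=np.linalg.solve(A,R0.T@(p1-p0))
    print("rows",n,"d",d.round(4).tolist(),"w",w.round(4).tolist(),"deg/row",np.degrees(np.linalg.norm(w)).round(2),"mm/row",(1000*np.linalg.norm(d)).round(1))
def show():
    from plant import arm
    s=arm.state();R=np.array(s["tool_rot"]);p=np.array(s["eef_pos"])
    print("t",s["time_s"],"pinch",(p-R[:,2]*.0187).round(4),"j",np.round(s["joints"],1),"F",np.round(s["force"],1),"w",round(s["width"],4));print(R.round(3))
E
python3 - <<'E'
from h import *
R=yawdown(66.6,-35);print(R.round(3))
pin=np.array([.568,.165,.028])-R[:,2]*.12
plan(pin,R,16)
E
```

```text
[[ 0.325  0.918 -0.228]
 [ 0.752 -0.397 -0.526]
 [-0.574  0.    -0.819]]
rows 16 d [-0.0358, 0.0128, 0.0162] w [0.032, -0.0285, 0.1017] deg/row 6.32 mm/row 41.3
```

>>> step_arm:
  steps:
    - [-0.036, 0.013, 0.016, 0.032, -0.0285, 0.102, 0]
    - [-0.036, 0.013, 0.016, 0.032, -0.0285, 0.102, 0]
    - [-0.036, 0.013, 0.016, 0.032, -0.0285, 0.102, 0]
    - [-0.036, 0.013, 0.016, 0.032, -0.0285, 0.102, 0]
    - [-0.036, 0.013, 0.016, 0.032, -0.0285, 0.102, 0]
    - [-0.036, 0.013, 0.016, 0.032, -0.0285, 0.102, 0]
    - [-0.036, 0.013, 0.016, 0.032, -0.0285, 0.102, 0]
    - [-0.036, 0.013, 0.016, 0.032, -0.0285, 0.102, 0]
  newtons: 45

```text
time_s: 1.1
eef_pos: [0.4754, 0.5128, 0.1084]
tool_rot: [[-0.423, 0.906, 0.001], [0.852, 0.398, -0.34], [-0.308, -0.143, -0.94]]
force: [0.2, 0.8, -0.3]
width: 0.092
```

```bash
python3 - <<'E'
from h import *
show()
R=yawdown(66.6,-35)
plan(np.array([.568,.165,.028])-R[:,2]*.12,R,8)
plan(np.array([.568,.165,.028])-R[:,2]*.12,R,16)
E
```

```text
t 1.1 pinch [0.4754 0.5191 0.126 ] j [-65.1  47.5  17.1  75.2  -0.3  74.4 -26.4] F [ 0.2  0.8 -0.3] w 0.092
[[-0.423  0.906  0.001]
 [ 0.852  0.398 -0.34 ]
 [-0.308 -0.143 -0.94 ]]
rows 8 d [-0.0354, 0.013, 0.0155] w [0.0308, -0.0272, 0.0996] deg/row 6.17 mm/row 40.8
rows 16 d [-0.0175, 0.007, 0.0078] w [0.0154, -0.0136, 0.0498] deg/row 3.09 mm/row 20.4
```

```bash
python3 - <<'E'
from h import *
R=yawdown(66.6,-35)
plan(np.array([.568,.165,.028])-R[:,2]*.16,R,8)
E
```

```text
rows 8 d [-0.0349, 0.0138, 0.0106] w [0.0308, -0.0272, 0.0996] deg/row 6.17 mm/row 39.0
```

>>> step_arm:
  steps:
    - [-0.035, 0.014, 0.0105, 0.031, -0.027, 0.1, 0]
    - [-0.035, 0.014, 0.0105, 0.031, -0.027, 0.1, 0]
    - [-0.035, 0.014, 0.0105, 0.031, -0.027, 0.1, 0]
    - [-0.035, 0.014, 0.0105, 0.031, -0.027, 0.1, 0]
    - [-0.035, 0.014, 0.0105, 0.031, -0.027, 0.1, 0]
    - [-0.035, 0.014, 0.0105, 0.031, -0.027, 0.1, 0]
    - [-0.035, 0.014, 0.0105, 0.031, -0.027, 0.1, 0]
    - [-0.035, 0.014, 0.0105, 0.031, -0.027, 0.1, 0]

```text
time_s: 2.1
eef_pos: [0.5999, 0.2286, 0.1394]
tool_rot: [[0.345, 0.906, -0.246], [0.732, -0.424, -0.533], [-0.587, 0.004, -0.81]]
force: [-0.2, 0.0, 0.2]
width: 0.0917
```

```bash
python3 - <<'E'
from h import *
show()
R=yawdown(66.6,-35)
from plant import arm
s=arm.state();d=arm.get_image("wrist");cv2.imwrite("pics/w1.png",d["pixels"]);print(d["mount"].round(3))
pickle.dump((s,d),open("w1.pkl","wb"))
plan(np.array([.568,.165,.028])-R[:,2]*.06,R,8)
E
```

```text
t 2.1 pinch [0.6045 0.2386 0.1546] j [-51.7  51.8  33.3  75.   -2.3  86.8 -47.4] F [-0.2  0.   0.2] w 0.0917
[[ 0.345  0.906 -0.246]
 [ 0.732 -0.424 -0.533]
 [-0.587  0.004 -0.81 ]]
[[-0.    -0.959 -0.284  0.081]
 [ 1.     0.    -0.001  0.001]
 [ 0.001 -0.284  0.959 -0.171]
 [ 0.     0.     0.     1.   ]]
rows 8 d [0.0016, -0.001, 0.0111] w [-0.0019, 0.0026, -0.0047] deg/row 0.33 mm/row 11.3
```

View pics/w1.png

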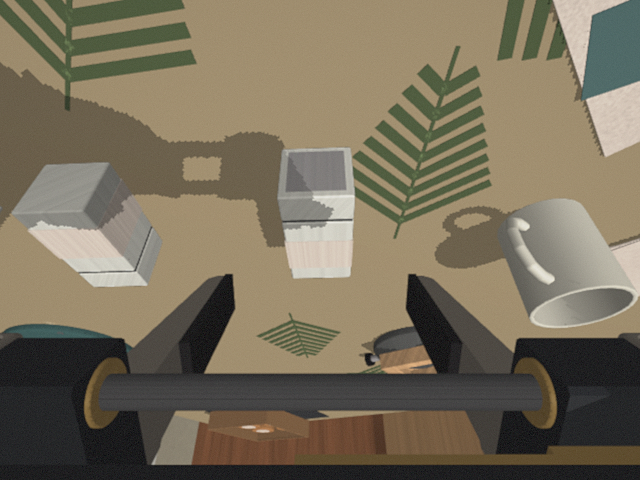

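The wrist view shows the tin centred between the fingers at about (316,215), with the lid end at top, as wanted. The mug is close on the right, so I'll check its clearance.

```bash
python3 - <<'E'
from h import *
d=pickle.load(open("top0.pkl","rb"));P=cloud(d)
m=np.zeros((480,640),np.uint8);s=P[120:180,275:335,2];m[120:180,275:335]=(s>.03)
q=P[m>0];q=q[(q[:,1]<.3)]
print(q[:,:2].min(0),q[:,:2].max(0))
h=q[q[:,2]>.08];print('rim',h.min(0),h.max(0))
g=q[(q[:,2]<.085)&(q[:,1]>h[:,1].max()-.002)];print('handle',g.min(0),g.max(0))
E
```

```text
[ 0.3273976  -0.00992714] [0.79583949 0.09517614]
rim [ 0.3273976  -0.00992714  0.08006927] [0.79583949 0.08538162 1.59814399]
handle [0.71323655 0.08515386 0.03021723] [0.72621129 0.09517614 0.08019618]
```

>>> step_arm:
  steps:
    - [0.0016, -0.001, 0.013, -0.002, 0.003, -0.005, 0]
    - [0.0016, -0.001, 0.013, -0.002, 0.003, -0.005, 0]
    - [0.0016, -0.001, 0.013, -0.002, 0.003, -0.005, 0]
    - [0.0016, -0.001, 0.013, -0.002, 0.003, -0.005, 0]
    - [0.0016, -0.001, 0.013, -0.002, 0.003, -0.005, 0]
    - [0.0016, -0.001, 0.013, -0.002, 0.003, -0.005, 0]
    - [0.0016, -0.001, 0.013, -0.002, 0.003, -0.005, 0]
    - [0.0016, -0.001, 0.013, -0.002, 0.003, -0.005, 0]

```text
time_s: 3.15
eef_pos: [0.5699, 0.1804, 0.0407]
tool_rot: [[0.314, 0.922, -0.224], [0.76, -0.386, -0.523], [-0.569, -0.006, -0.823]]
force: [1.1, 0.3, -0.8]
width: 0.0916
```

```bash
python3 - <<'E'
from h import *
show()
R=yawdown(66.6,-35)
plan(np.array([.568,.165,.028]),R,8)
E
```

```text
t 3.15 pinch [0.574  0.1902 0.056 ] j [-51.1  53.4  31.5  86.6  -2.6  72.  -46.1] F [ 1.1  0.3 -0.8] w 0.0916
[[ 0.314  0.922 -0.224]
 [ 0.76  -0.386 -0.523]
 [-0.569 -0.006 -0.823]]
rows 8 d [-0.0006, 0.0005, 0.0047] w [0.0002, -0.0007, 0.0017] deg/row 0.11 mm/row 4.8
```

>>> step_arm:
  steps:
    - [-0.001, 0.001, 0.007, 0, -0.001, 0.002, 0]
    - [-0.001, 0.001, 0.007, 0, -0.001, 0.002, 0]
    - [-0.001, 0.001, 0.007, 0, -0.001, 0.002, 0]
    - [-0.001, 0.0005, 0.007, 0, -0.001, 0.002, 0]
    - [-0.0005, 0, 0.006, 0, 0, 0.002, 0]
    - [0, 0, 0.003, 0, 0, 0, 0]
    - [0, 0, 0, 0, 0, 0, 0]
    - [0, 0, 0, 0, 0, 0, 0]

```text
time_s: 4.15
eef_pos: [0.5632, 0.1542, 0.0108]
tool_rot: [[0.324, 0.919, -0.225], [0.754, -0.395, -0.526], [-0.572, 0.0, -0.82]]
force: [0.1, 0.2, -0.2]
width: 0.0917
```

```bash
python3 - <<'E'
from h import *
show()
R=yawdown(66.6,-35)
plan(np.array([.568,.165,.028]),R,1)
E
```

```text
t 4.15 pinch [0.5674 0.164  0.0261] j [-50.1  54.8  31.4  89.4  -2.8  67.7 -46. ] F [ 0.1  0.2 -0.2] w 0.0917
[[ 0.324  0.919 -0.225]
 [ 0.754 -0.395 -0.526]
 [-0.572  0.    -0.82 ]]
rows 1 d [-0.0002, 0.0001, -0.0022] w [0.002, -0.0018, 0.0021] deg/row 0.2 mm/row 2.2
```

Position is good, so I'll close.

>>> step_arm:
  steps:
    - [0, 0, -0.002, 0, 0, 0, 1]
    - [0, 0, 0, 0, 0, 0, 1]
    - [0, 0, 0, 0, 0, 0, 1]
    - [0, 0, 0, 0, 0, 0, 1]
    - [0, 0, 0, 0, 0, 0, 1]
    - [0, 0, 0, 0, 0, 0, 1]
    - [0, 0, 0, 0, 0, 0, 1]
    - [0, 0, 0, 0, 0, 0, 1]
  newtons: 45

```text
time_s: 5.15
eef_pos: [0.5643, 0.1558, 0.013]
tool_rot: [[0.324, 0.919, -0.224], [0.754, -0.394, -0.525], [-0.571, 0.001, -0.821]]
force: [0.3, -0.1, 0.2]
width: 0.0559
```

```bash
python3 - <<'E'
from h import *
show()
# lift, pitch about y +90 to tilt 55, yaw to final 25
R=yawdown(66.6,-35)
plan(np.array([.54,.15,.13]),yawdown(40,10),8)
print(yawdown(16,55).round(3))
E
```

```text
t 5.15 pinch [0.5685 0.1656 0.0283] j [-50.2  54.7  31.5  89.2  -2.7  68.  -46. ] F [ 0.3 -0.1  0.2] w 0.0559
[[ 0.324  0.919 -0.224]
 [ 0.754 -0.394 -0.525]
 [-0.571  0.001 -0.821]]
rows 8 d [-0.0053, -0.0012, -0.0117] w [0.013, 0.0959, 0.0586] deg/row 6.48 mm/row 12.9
[[ 0.551  0.276  0.787]
 [ 0.158 -0.961  0.226]
 [ 0.819  0.    -0.574]]
```

Gripped, width 55.9 mm. Now I'll lift straight up about 110 mm.

>>> step_arm:
  steps:
    - [-0.004, 0, -0.006, 0, 0, 0, 1]
    - [-0.0085, 0, -0.0125, 0, 0, 0, 1]
    - [-0.0085, 0, -0.0125, 0, 0, 0, 1]
    - [-0.0085, 0, -0.0125, 0, 0, 0, 1]
    - [-0.0085, 0, -0.0125, 0, 0, 0, 1]
    - [-0.0085, 0, -0.0125, 0, 0, 0, 1]
    - [-0.0085, 0, -0.0125, 0, 0, 0, 1]
    - [-0.0085, 0, -0.0125, 0, 0, 0, 1]

```text
time_s: 6.15
eef_pos: [0.5636, 0.1576, 0.1324]
tool_rot: [[0.324, 0.919, -0.225], [0.755, -0.394, -0.524], [-0.57, -0.001, -0.821]]
force: [0.0, 0.1, -4.3]
width: 0.0557
```

```bash
python3 - <<'E'
from h import *
show()
plan(np.array([.54,.12,.13]),yawdown(20,55),12)
E
```

```text
t 6.15 pinch [0.5678 0.1673 0.1478] j [-52.   45.6  34.4  88.3   0.4  77.4 -44.3] F [ 0.   0.1 -4.3] w 0.0557
[[ 0.324  0.919 -0.225]
 [ 0.755 -0.394 -0.524]
 [-0.57  -0.001 -0.821]]
rows 12 d [-0.0029, 0.0011, 0.001] w [-0.0133, 0.1226, 0.074] deg/row 8.24 mm/row 3.3
```

>>> step_arm:
  steps:
    - [-0.003, 0.001, 0.001, -0.013, 0.123, 0.074, 1]
    - [-0.003, 0.001, 0.001, -0.013, 0.123, 0.074, 1]
    - [-0.003, 0.001, 0.001, -0.013, 0.123, 0.074, 1]
    - [-0.003, 0.001, 0.001, -0.013, 0.123, 0.074, 1]
    - [-0.003, 0.001, 0.001, -0.013, 0.123, 0.074, 1]
    - [-0.003, 0.001, 0.001, -0.013, 0.123, 0.074, 1]
    - [-0.003, 0.001, 0.001, -0.013, 0.123, 0.074, 1]
    - [-0.003, 0.001, 0.001, -0.013, 0.123, 0.074, 1]

```text
time_s: 7.15
eef_pos: [0.5553, 0.1319, 0.1343]
tool_rot: [[0.699, 0.555, 0.451], [0.553, -0.819, 0.15], [0.453, 0.145, -0.88]]
force: [1.4, 1.9, -5.1]
width: 0.0561
```

```bash
python3 - <<'E'
from h import *
show()
plan(np.array([.54,.12,.13]),yawdown(20,55),8)
E
```

```text
t 7.15 pinch [0.5468 0.1291 0.1508] j [-30.4  15.3  16.2 129.8 -38.    8.9 -33.4] F [ 1.4  1.9 -5.1] w 0.0561
[[ 0.699  0.555  0.451]
 [ 0.553 -0.819  0.15 ]
 [ 0.453  0.145 -0.88 ]]
rows 8 d [-0.0016, 0.0005, 0.0012] w [-0.0066, 0.058, 0.0353] deg/row 3.91 mm/row 2.1
```

Joint 6 is near its limit with an outward approach. I'll swing the approach to the left (+y) instead, where the wrist has room.

```bash
python3 - <<'E'
from h import *
plan(np.array([.575,.16,.15]),yawdown(75,35),8)
plan(np.array([.575,.16,.15]),yawdown(92,55),8)
E
```

```text
rows 8 d [0.0049, -0.0008, 0.0027] w [0.061, 0.0227, -0.0674] deg/row 5.37 mm/row 5.7
rows 8 d [0.0053, -0.0008, 0.0034] w [0.0966, 0.0644, -0.0852] deg/row 8.25 mm/row 6.3
```

>>> step_arm:
  steps:
    - [0.005, -0.001, 0.003, 0.061, 0.023, -0.067, 1]
    - [0.005, -0.001, 0.003, 0.061, 0.023, -0.067, 1]
    - [0.005, -0.001, 0.003, 0.061, 0.023, -0.067, 1]
    - [0.005, -0.001, 0.003, 0.061, 0.023, -0.067, 1]
    - [0.005, -0.001, 0.003, 0.061, 0.023, -0.067, 1]
    - [0.005, -0.001, 0.003, 0.061, 0.023, -0.067, 1]
    - [0.005, -0.001, 0.003, 0.061, 0.023, -0.067, 1]
    - [0.005, -0.001, 0.003, 0.061, 0.023, -0.067, 1]

```text
time_s: 8.15
eef_pos: [0.5677, 0.1653, 0.1323]
tool_rot: [[0.199, 0.972, 0.126], [0.795, -0.236, 0.56], [0.574, -0.011, -0.819]]
force: [0.2, -0.2, -4.6]
width: 0.0554
```

```bash
python3 - <<'E'
from h import *
show()
plan(np.array([.575,.16,.14]),yawdown(95,55),8)
E
```

```text
t 8.15 pinch [0.5654 0.1548 0.1476] j [ 12.1  27.8 -16.8 114.2 -44.9  38.3  19.7] F [ 0.2 -0.2 -4.6] w 0.0554
[[ 0.199  0.972  0.126]
 [ 0.795 -0.236  0.56 ]
 [ 0.574 -0.011 -0.819]]
rows 8 d [0.0007, 0.0006, 0.0012] w [0.0279, 0.043, -0.0299] deg/row 3.4 mm/row 1.5
```

>>> step_arm:
  steps:
    - [0.001, 0.0005, 0.001, 0.028, 0.043, -0.03, 1]
    - [0.001, 0.0005, 0.001, 0.028, 0.043, -0.03, 1]
    - [0.001, 0.0005, 0.001, 0.028, 0.043, -0.03, 1]
    - [0.001, 0.0005, 0.001, 0.028, 0.043, -0.03, 1]
    - [0.001, 0.0005, 0.001, 0.028, 0.043, -0.03, 1]
    - [0.001, 0.0005, 0.001, 0.028, 0.043, -0.03, 1]
    - [0.001, 0.0005, 0.001, 0.028, 0.043, -0.03, 1]
    - [0.001, 0.0005, 0.001, 0.028, 0.043, -0.03, 1]

```text
time_s: 9.15
eef_pos: [0.5717, 0.1629, 0.1285]
tool_rot: [[-0.066, 0.994, -0.084], [0.58, 0.107, 0.808], [0.812, 0.004, -0.584]]
force: [0.1, 0.7, -4.5]
width: 0.0557
```

```bash
python3 - <<'E'
from h import *
show()
plan(np.array([.575,.16,.062]),yawdown(95,55),8)
from plant import arm
d=arm.get_image("scene");cv2.imwrite("pics/s2.png",cv2.resize(d["pixels"][100:340,240:560],(800,600)))
E
```

```text
t 9.15 pinch [0.5733 0.1478 0.1394] j [ 24.   42.7 -23.4 103.4 -45.4  58.5  43.2] F [ 0.1  0.7 -4.5] w 0.0557
[[-0.066  0.994 -0.084]
 [ 0.58   0.107  0.808]
 [ 0.812  0.004 -0.584]]
rows 8 d [-0.007, 0.0004, 0.0068] w [-0.0017, 0.0015, 0.0019] deg/row 0.17 mm/row 9.8
```

View pics/s2.png

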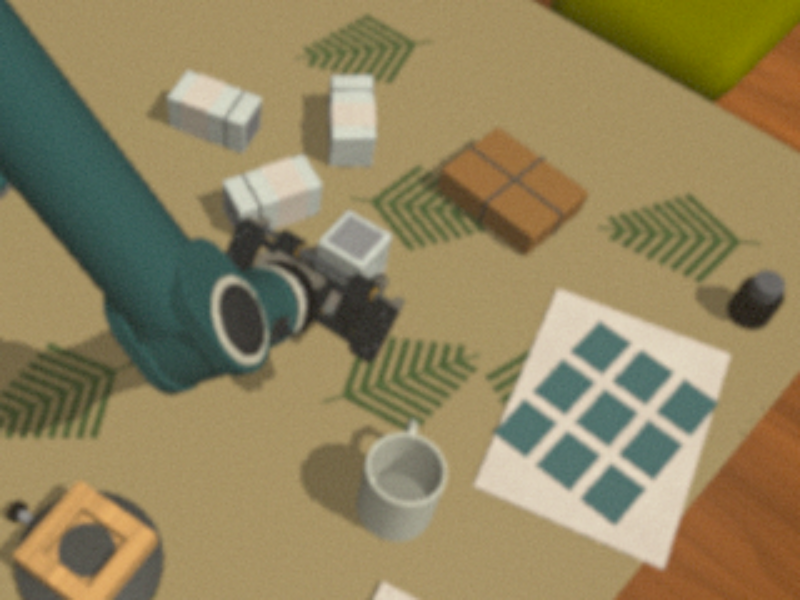

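The tin is upright in the gripper, clear of the mug and the other tins. Lowering now.

>>> step_arm:
  steps:
    - [-0.0075, 0, 0.0055, 0, 0, 0, 1]
    - [-0.0075, 0, 0.0055, 0, 0, 0, 1]
    - [-0.0075, 0, 0.0055, 0, 0, 0, 1]
    - [-0.0075, 0, 0.0055, 0, 0, 0, 1]
    - [-0.0075, 0, 0.0055, 0, 0, 0, 1]
    - [-0.0075, 0, 0.0055, 0, 0, 0, 1]
    - [-0.0075, 0, 0.0055, 0, 0, 0, 1]
    - [-0.0075, 0, 0.0055, -0.001, 0, 0.002, 1]

```text
time_s: 10.2
eef_pos: [0.5723, 0.1606, 0.0472]
tool_rot: [[-0.064, 0.995, -0.082], [0.585, 0.104, 0.804], [0.809, 0.003, -0.588]]
force: [0.0, 0.2, -4.7]
width: 0.0557
```

```bash
python3 - <<'E'
from h import *
show()
from plant import arm
s=arm.state();plan(np.array(s["eef_pos"])-np.array(s["tool_rot"])[:,2]*.0187-[0,0,.008],yawdown(96,55),4,s)
E
```

```text
t 10.2 pinch [0.5738 0.1456 0.0582] j [ 23.7  50.4 -22.7 103.  -45.5  53.3  48.5] F [ 0.   0.2 -4.7] w 0.0557
[[-0.064  0.995 -0.082]
 [ 0.585  0.104  0.804]
 [ 0.809  0.003 -0.588]]
rows 4 d [-0.0015, -0.0, 0.0012] w [0.0006, 0.0046, 0.0006] deg/row 0.27 mm/row 1.9
```

>>> step_arm:
  steps:
    - [-0.0005, 0, 0.0005, 0, 0.01, 0, 1]
    - [-0.0008, 0, 0.0006, 0, 0.01, 0, 1]
    - [-0.0008, 0, 0.0006, 0, 0, 0, 1]
    - [-0.0008, 0, 0.0006, 0, 0, 0, 1]
    - [0, 0, 0, 0, 0, 0, 1]
    - [0, 0, 0, 0, 0, 0, 1]
    - [0, 0, 0, 0, 0, 0, 1]
    - [0, 0, 0, 0, 0, 0, 1]

```text
time_s: 11.2
eef_pos: [0.5722, 0.1609, 0.0454]
tool_rot: [[-0.062, 0.994, -0.084], [0.565, 0.105, 0.818], [0.823, 0.003, -0.569]]
force: [-1.5, -1.6, 1.6]
width: 0.0556
```

```bash
python3 - <<'E'
from h import *
show()
E
```

```text
t 11.2 pinch [0.5738 0.1456 0.056 ] j [ 24.4  51.5 -23.1 102.6 -45.8  54.   49.4] F [-1.5 -1.6  1.6] w 0.0556
[[-0.062  0.994 -0.084]
 [ 0.565  0.105  0.818]
 [ 0.823  0.003 -0.569]]
```

The tin is on the table: the wrist reading went from -4.7 N to +1.6 N and the tilt is right. Opening now.

>>> step_arm:
  steps:
    - [0, 0, 0, 0, 0, 0, 0.7]
    - [0, 0, 0, 0, 0, 0, 0.4]
    - [0, 0, 0, 0, 0, 0, 0]
    - [0, 0, 0, 0, 0, 0, 0]
    - [0, 0, 0, 0, 0, 0, 0]
    - [0, 0, 0, 0, 0, 0, 0]
    - [0, 0, -0.005, 0, 0, 0, 0]
    - [0, 0, -0.01, 0, 0, 0, 0]

```text
time_s: 12.2
eef_pos: [0.5741, 0.1502, 0.055]
tool_rot: [[-0.064, 0.994, -0.085], [0.563, 0.106, 0.82], [0.824, 0.005, -0.567]]
force: [-0.0, -0.4, -0.3]
width: 0.0916
```

```bash
python3 - <<'E'
from h import *
show()
from plant import arm
d=arm.get_image("scene");cv2.imwrite("pics/s3.png",cv2.resize(d["pixels"][100:340,240:560],(800,600)))
E
```

```text
t 12.2 pinch [0.5757 0.1348 0.0656] j [ 25.   50.7 -22.8 102.2 -45.3  55.5  49. ] F [-0.  -0.4 -0.3] w 0.0916
[[-0.064  0.994 -0.085]
 [ 0.563  0.106  0.82 ]
 [ 0.824  0.005 -0.567]]
```

View pics/s3.png

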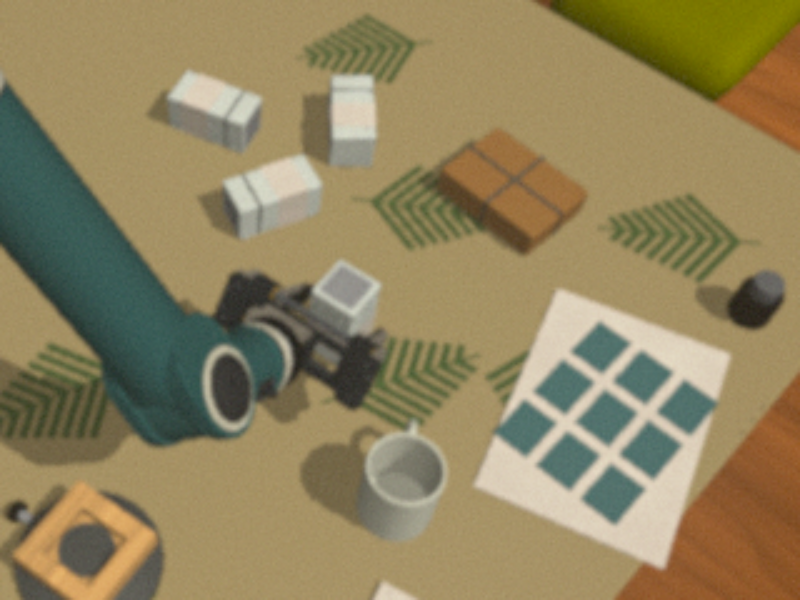

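The tin stands upright and free at about (345,300) in the crop. Retreating.

>>> step_arm:
  steps:
    - [0, 0, -0.014, 0, 0, 0, 0]
    - [0, 0, -0.014, 0, 0, 0, 0]
    - [0, 0, -0.014, 0, 0, 0, 0]
    - [0, 0, -0.014, 0, 0, 0, 0]
    - [0, 0, -0.014, 0, 0, 0, 0]
    - [0.012, 0, -0.012, 0, 0, 0, 0]
    - [0.015, 0, -0.01, 0, 0, 0, 0]
    - [0.015, 0, -0.01, 0, 0, 0, 0]

```text
time_s: 13.25
eef_pos: [0.5814, 0.0831, 0.1543]
tool_rot: [[-0.063, 0.995, -0.081], [0.565, 0.102, 0.819], [0.823, 0.006, -0.568]]
force: [0.2, 0.3, 0.0]
width: 0.092
```

```bash
python3 - <<'E'
from h import *
show()
plan([.574,.146,.20],yawdown(96,0),8)
plan([.574,.05,.22],yawdown(96,0),8)
from plant import arm
d=arm.get_image("scene");pickle.dump(d,open("s4.pkl","wb"));cv2.imwrite("pics/s4.png",cv2.resize(d["pixels"][100:340,240:560],(800,600)))
d=arm.get_image("top");pickle.dump(d,open("t4.pkl","wb"));cv2.imwrite("pics/t4.png",cv2.resize(d["pixels"][100:340,160:480],(800,600)))
E
```

```text
t 13.25 pinch [0.5829 0.0677 0.1649] j [ 29.2  42.2 -20.9  99.3 -42.2  67.2  43.5] F [0.2 0.3 0. ] w 0.092
[[-0.063  0.995 -0.081]
 [ 0.565  0.102  0.819]
 [ 0.823  0.006 -0.568]]
rows 8 d [0.0089, -0.0001, 0.0013] w [0.0008, -0.1208, 0.0001] deg/row 6.92 mm/row 9.0
rows 8 d [-0.0004, -0.0013, -0.0074] w [0.0008, -0.1208, 0.0001] deg/row 6.92 mm/row 7.5
```

View pics/s4.png

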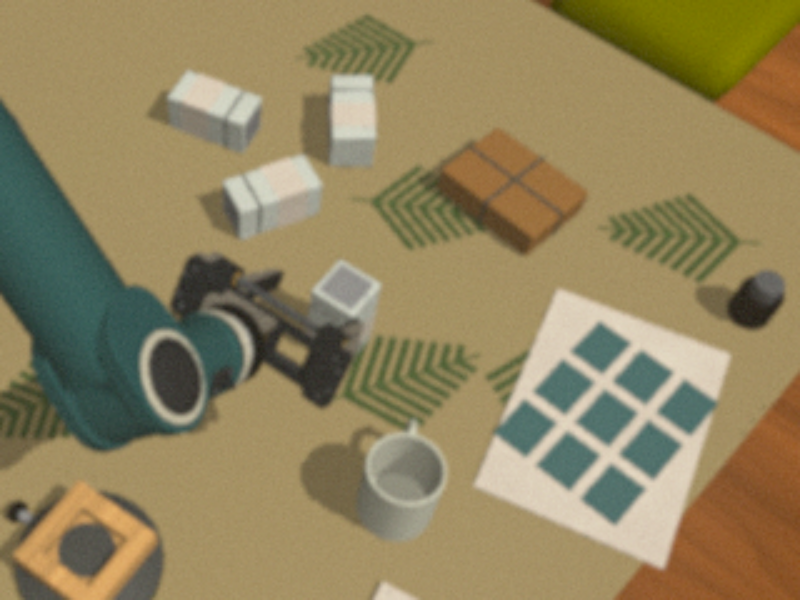

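View pics/t4.png

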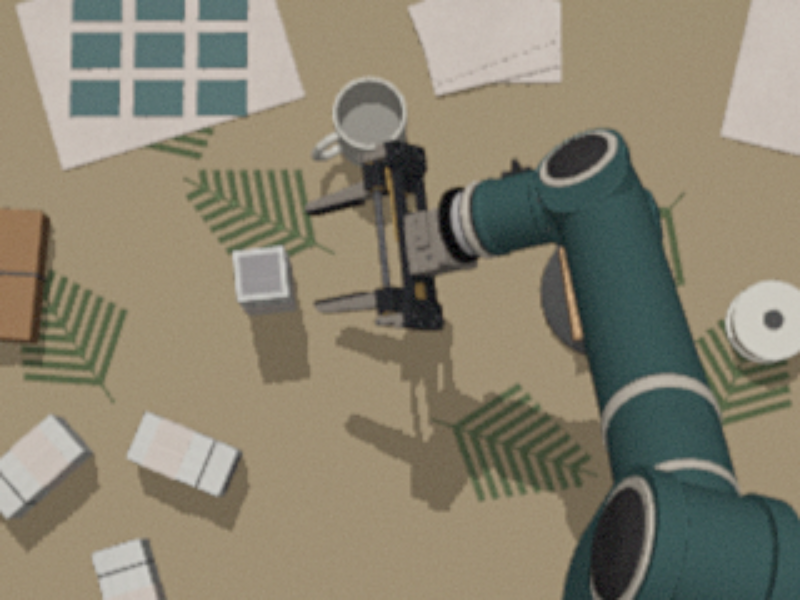

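```bash
python3 - <<'E'
from h import *
plan([.574,.10,.22],yawdown(96,0),8)
d=pickle.load(open("t4.pkl","rb"));P=cloud(d)
m=np.zeros((480,640),np.uint8);s=P[190:230,245:285,2];m[190:230,245:285]=(s>.10)&(s<.125)
c,_=cv2.findContours(m,0,1);c=max(c,key=cv2.contourArea)
xy=ray(d,c[:,0,:],.112);print(cv2.minAreaRect((xy[:,:2]*1000).astype(np.float32)),np.median(P[m>0][:,2]))
E
```

```text
rows 8 d [0.005, -0.0008, -0.0039] w [0.0012, -0.1207, 0.0003] deg/row 6.91 mm/row 6.4
((571.7042846679688, 146.041259765625), (56.9785270690918, 56.10145568847656), 6.105462551116943) 0.1114006118434597
```

Lid top measured at z 0.111, centre (0.573, 0.146), yaw 6.1°, so the tin stands as expected.

>>> step_arm:
  steps:
    - [0.005, -0.001, -0.004, 0.001, -0.121, 0, 0]
    - [0.005, -0.001, -0.004, 0.001, -0.121, 0, 0]
    - [0.005, -0.001, -0.004, 0.001, -0.121, 0, 0]
    - [0.005, -0.001, -0.004, 0.001, -0.121, 0, 0]
    - [0.005, -0.001, -0.004, 0.001, -0.121, 0, 0]
    - [0.005, -0.001, -0.004, 0.001, -0.121, 0, 0]
    - [0.005, -0.001, -0.004, 0.001, -0.121, 0, 0]
    - [0.005, -0.001, -0.004, 0.001, -0.121, 0, 0]

```text
time_s: 14.35
eef_pos: [0.5704, 0.0988, 0.2011]
tool_rot: [[-0.102, 0.995, 0.004], [0.994, 0.102, -0.031], [-0.031, 0.001, -1.0]]
force: [-0.1, 0.4, 0.2]
width: 0.0918
```

```bash
python3 - <<'E'
from h import *
show()
plan([.573,.146,.17],yawdown(96,0),8)
E
```

```text
t 14.35 pinch [0.5703 0.0994 0.2198] j [-10.9  21.   -4.1 102.6   3.9  56.7 -11. ] F [-0.1  0.4  0.2] w 0.0918
[[-0.102  0.995  0.004]
 [ 0.994  0.102 -0.031]
 [-0.031  0.001 -1.   ]]
rows 8 d [0.0059, 0.0009, 0.0061] w [0.0001, 0.0039, -0.0003] deg/row 0.23 mm/row 8.6
```

>>> step_arm:
  steps:
    - [0.0065, 0.001, 0.006, 0, 0.004, 0, 0]
    - [0.0065, 0.001, 0.006, 0, 0.004, 0, 0]
    - [0.0065, 0.001, 0.006, 0, 0.004, 0, 0]
    - [0.0065, 0.001, 0.006, 0, 0.004, 0, 0]
    - [0.0065, 0.001, 0.006, 0, 0.004, 0, 0]
    - [0.006, 0.001, 0.006, 0, 0.004, 0, 0]
    - [0.006, 0.001, 0.006, 0, 0.004, 0, 0]
    - [0.003, 0, 0.006, 0, 0.004, 0, 0]

```text
time_s: 15.35
eef_pos: [0.5716, 0.148, 0.1472]
tool_rot: [[-0.101, 0.995, -0.004], [0.995, 0.101, 0.007], [0.007, -0.003, -1.0]]
force: [-0.5, -0.1, 0.6]
width: 0.0922
```

```bash
python3 - <<'E'
from h import *
show()
plan([.573,.146,.088],yawdown(96,0),8)
E
```

```text
t 15.35 pinch [0.5717 0.1479 0.1659] j [-13.3  25.8  -5.5 103.4   2.5  51.  -14. ] F [-0.5 -0.1  0.6] w 0.0922
[[-0.101  0.995 -0.004]
 [ 0.995  0.101  0.007]
 [ 0.007 -0.003 -1.   ]]
rows 8 d [-0.0003, 0.0002, 0.0097] w [-0.0004, -0.0009, -0.0004] deg/row 0.06 mm/row 9.7
```

>>> step_arm:
  steps:
    - [0, 0, 0.01, 0, -0.002, 0, 0]
    - [-0.001, 0, 0.011, 0, -0.002, 0, 0]
    - [-0.001, 0, 0.011, 0, -0.002, 0, 0]
    - [0, 0.001, 0.011, 0, -0.001, 0, 0]
    - [0, 0, 0.011, 0, 0, 0, 0]
    - [0, 0, 0.01, 0, 0, 0, 0]
    - [0, 0, 0.008, 0, 0, 0, 0]
    - [0, 0, 0.003, 0, 0, 0, 0]

```text
time_s: 16.35
eef_pos: [0.5721, 0.1457, 0.0661]
tool_rot: [[-0.101, 0.995, -0.004], [0.995, 0.101, -0.001], [-0.001, -0.004, -1.0]]
force: [-0.2, -0.3, 0.5]
width: 0.0916
```

```bash
python3 - <<'E'
from h import *
show()
plan([.573,.146,.088],yawdown(96,0),1)
E
```

```text
t 16.35 pinch [0.5722 0.1457 0.0848] j [-13.9  32.1  -4.8 105.9   3.8  42.3 -14.9] F [-0.2 -0.3  0.5] w 0.0916
[[-0.101  0.995 -0.004]
 [ 0.995  0.101 -0.001]
 [-0.001 -0.004 -1.   ]]
rows 1 d [0.0002, 0.0009, -0.0032] w [-0.0042, 0.0008, -0.0037] deg/row 0.32 mm/row 3.3
```

>>> step_arm:
  steps:
    - [0, 0.001, 0, -0.004, 0, 0, 1]
    - [0, 0, 0, 0, 0, 0, 1]
    - [0, 0, 0, 0, 0, 0, 1]
    - [0, 0, 0, 0, 0, 0, 1]
    - [0, 0, 0, 0, 0, 0, 1]
    - [0, 0, 0, 0, 0, 0, 1]
    - [0, 0, -0.004, 0, 0, 0, 1]
    - [0, 0, -0.01, 0, 0, 0, 1]
  newtons: 45

```text
time_s: 17.35
eef_pos: [0.572, 0.1455, 0.0798]
tool_rot: [[-0.101, 0.995, -0.002], [0.995, 0.101, -0.002], [-0.001, -0.002, -1.0]]
force: [-0.5, -0.1, -3.6]
width: 0.056
```

```bash
python3 - <<'E'
from h import *
show()
plan([.573,.146,.185],yawdown(96,0),8)
E
```

```text
t 17.35 pinch [0.5721 0.1455 0.0985] j [-13.8  31.   -4.9 105.7   3.7  43.7 -14.9] F [-0.5 -0.1 -3.6] w 0.056
[[-0.101  0.995 -0.002]
 [ 0.995  0.101 -0.002]
 [-0.001 -0.002 -1.   ]]
rows 8 d [0.0, 0.0001, -0.0108] w [-0.0003, 0.0002, -0.0004] deg/row 0.03 mm/row 10.8
```

>>> step_arm:
  steps:
    - [0, 0, -0.012, 0, 0, 0, 1]
    - [0, 0, -0.012, 0, 0, 0, 1]
    - [0, 0, -0.012, 0, 0, 0, 1]
    - [0, 0, -0.012, 0, 0, 0, 1]
    - [-0.01, 0, -0.012, 0, 0, 0, 1]
    - [-0.02, 0, -0.012, 0, 0, 0, 1]
    - [-0.03, 0, -0.012, 0, 0, 0, 1]
    - [-0.03, 0, -0.01, 0, 0, 0, 1]

```text
time_s: 18.35
eef_pos: [0.5814, 0.0546, 0.1817]
tool_rot: [[-0.106, 0.994, -0.001], [0.994, 0.106, -0.001], [-0.001, -0.001, -1.0]]
force: [-0.0, -0.0, -4.0]
width: 0.0555
```

```bash
python3 - <<'E'
from h import *
show()
plan([.567,-.2437,.17],yawdown(98.1,0),8)
E
```

```text
t 18.35 pinch [0.5814 0.0546 0.2004] j [ -5.5  22.7  -4.1 102.9   2.   54.5  -4.3] F [-0. -0. -4.] w 0.0555
[[-0.106  0.994 -0.001]
 [ 0.994  0.106 -0.001]
 [-0.001 -0.001 -1.   ]]
rows 8 d [-0.0368, -0.0063, 0.0038] w [-0.0001, 0.0001, -0.0044] deg/row 0.25 mm/row 37.5
```

>>> step_arm:
  steps:
    - [-0.037, -0.0065, 0.003, 0, 0, -0.0045, 1]
    - [-0.037, -0.0065, 0.003, 0, 0, -0.0045, 1]
    - [-0.037, -0.0065, 0.003, 0, 0, -0.0045, 1]
    - [-0.037, -0.0065, 0.003, 0, 0, -0.0045, 1]
    - [-0.037, -0.0065, 0.003, 0, 0, -0.0045, 1]
    - [-0.037, -0.0065, 0.003, 0, 0, -0.0045, 1]
    - [-0.037, -0.0065, 0.003, 0, 0, -0.0045, 1]
    - [-0.02, -0.0055, 0.003, 0, 0, -0.0045, 1]

```text
time_s: 19.35
eef_pos: [0.5617, -0.2461, 0.1636]
tool_rot: [[-0.136, 0.991, 0.004], [0.991, 0.136, -0.004], [-0.004, 0.003, -1.0]]
force: [-0.9, 1.0, -4.2]
width: 0.0555
```

```bash
python3 - <<'E'
from h import *
show()
plan([.567,-.2437,.150],yawdown(98.1,0),8)
from plant import arm
s=arm.state()
d=arm.get_image("wrist");pickle.dump((s,d),open("w5.pkl","wb"));cv2.imwrite("pics/w5.png",d["pixels"])
d=arm.get_image("scene");pickle.dump(d,open("s5.pkl","wb"));cv2.imwrite("pics/s5.png",cv2.resize(d["pixels"][200:380,180:420],(800,600)))
E
```

```text
t 19.35 pinch [ 0.5616 -0.246   0.1823] j [ 19.8  26.2   0.9 100.1  -0.3  53.4  28.6] F [-0.9  1.  -4.2] w 0.0555
[[-0.136  0.991  0.004]
 [ 0.991  0.136 -0.004]
 [-0.004  0.003 -1.   ]]
rows 8 d [0.0002, 0.0007, 0.004] w [0.0004, 0.0005, -0.0006] deg/row 0.05 mm/row 4.1
```

View pics/w5.png

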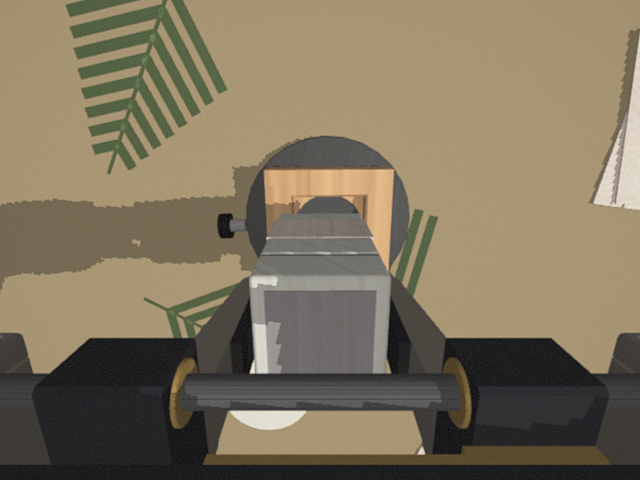

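View pics/s5.png

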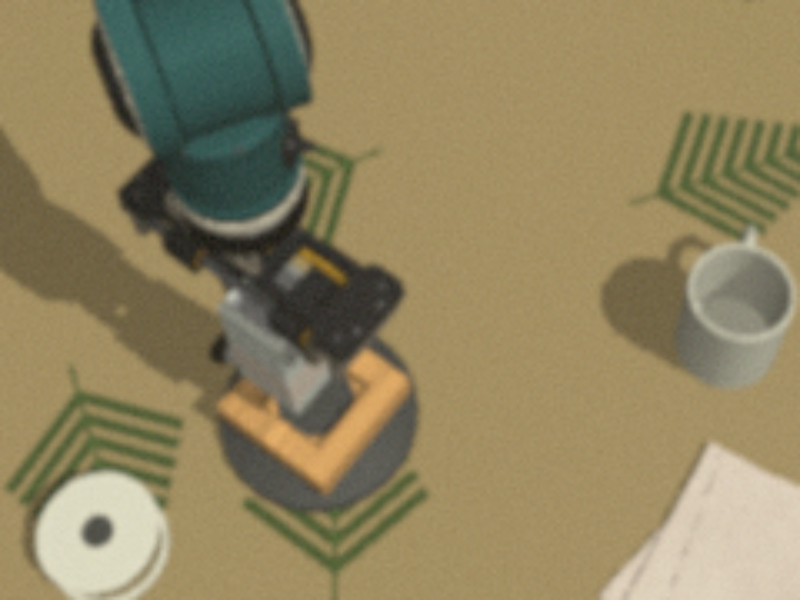

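The wrist view shows the head's far edge from (265,168) to (394,168), parallel to the tin. I'll check the head position from it.

```bash
python3 - <<'E'
from h import *
s,d=pickle.load(open("w5.pkl","rb"))
T=np.eye(4);T[:3,:3]=s["tool_rot"];T[:3,3]=s["eef_pos"]
d["extrinsics"]=np.linalg.inv(T@d["mount"])
im=d["pixels"].astype(int)
m=((im[...,2]-im[...,0]>60)).astype(np.uint8);m[:160]=0;m[265:]=0;m[:,:240]=0;m[:,420:]=0
for v in (175,185,200,215): 
    c=np.where(m[v])[0];print(v,c.min(),c.max())
p=ray(d,[[265,168.5],[394,168.5],[266,225]],.05);print(p.round(4))
e=p[1]-p[0];print(np.linalg.norm(e),np.degrees(np.arctan2(e[1],e[0])))
u=e/np.linalg.norm(e);x=np.array([-u[1],u[0],0]);print("centre",(p[0]+p[1])/2-x*.052)
P=cloud(d);q=P[m>0];print(np.median(q[:,2]))
E
```

```text
175 264 393
185 265 392
200 265 391
215 273 391
[[ 0.5122 -0.199   0.05  ]
 [ 0.6146 -0.185   0.05  ]
 [ 0.5173 -0.2455  0.05  ]]
0.1033281594729263 7.760827789223431
centre [ 0.57042905 -0.24354418  0.05      ]
0.050554724895073934
```

```bash
python3 - <<'E'
from h import *
plan([.5688,-.2437,.143],yawdown(98,0),6)
E
```

```text
rows 6 d [0.0004, 0.0014, 0.0065] w [0.0004, 0.0008, -0.001] deg/row 0.08 mm/row 6.6
```

>>> step_arm:
  steps:
    - [0, 0.0015, 0.0065, 0.0005, 0.001, -0.001, 1]
    - [0, 0.0015, 0.0065, 0.0005, 0.001, -0.001, 1]
    - [0.0005, 0.0015, 0.0065, 0.0005, 0.001, -0.001, 1]
    - [0.0005, 0.0015, 0.0065, 0.0005, 0.001, -0.001, 1]
    - [0.0005, 0.001, 0.0065, 0, 0.001, -0.001, 1]
    - [0.0005, 0.001, 0.0065, 0, 0, 0, 1]
    - [0, 0, 0, 0, 0, 0, 1]
    - [0, 0, 0, 0, 0, 0, 1]

```text
time_s: 20.45
eef_pos: [0.5699, -0.2392, 0.1214]
tool_rot: [[-0.144, 0.99, -0.001], [0.99, 0.144, 0.003], [0.003, -0.0, -1.0]]
force: [-0.3, -0.7, -4.2]
width: 0.056
```

```bash
python3 - <<'E'
from h import *
show()
plan([.5688,-.2437,.133],yawdown(98,0),6)
E
```

```text
t 20.45 pinch [ 0.57   -0.2392  0.1401] j [ 19.4  29.7   0.5 100.7  -0.5  49.6  28.4] F [-0.3 -0.7 -4.2] w 0.056
[[-0.144  0.99  -0.001]
 [ 0.99   0.144  0.003]
 [ 0.003 -0.    -1.   ]]
rows 6 d [-0.0007, -0.0003, 0.0012] w [-0.0, -0.0005, 0.0008] deg/row 0.06 mm/row 1.4
```

Correct y first, then lower.

>>> step_arm:
  steps:
    - [-0.002, -0.0005, 0, 0, -0.001, 0.001, 1]
    - [-0.0015, -0.0005, 0, 0, -0.001, 0.001, 1]
    - [-0.001, 0, 0, 0, -0.001, 0.001, 1]
    - [0, 0, 0.0015, 0, 0, 0, 1]
    - [0, 0, 0.002, 0, 0, 0, 1]
    - [0, 0, 0.002, 0, 0, 0, 1]
    - [0, 0, 0.002, 0, 0, 0, 1]
    - [0, 0, 0, 0, 0, 0, 1]

```text
time_s: 21.45
eef_pos: [0.5697, -0.2445, 0.114]
tool_rot: [[-0.14, 0.99, 0.001], [0.99, 0.14, -0.001], [-0.001, 0.001, -1.0]]
force: [-0.6, -0.7, -4.9]
width: 0.0559
```

```bash
python3 - <<'E'
from h import *
show()
plan([.5688,-.2437,.1215],yawdown(98,0),6)
E
```

```text
t 21.45 pinch [ 0.5697 -0.2445  0.1327] j [ 19.6  30.4   0.7 100.9  -0.4  48.7  28.6] F [-0.6 -0.7 -4.9] w 0.0559
[[-0.14   0.99   0.001]
 [ 0.99   0.14  -0.001]
 [-0.001  0.001 -1.   ]]
rows 6 d [0.0002, -0.0001, 0.0019] w [0.0001, 0.0001, 0.0002] deg/row 0.02 mm/row 1.9
```

>>> step_arm:
  steps:
    - [0.0007, 0, 0.001, 0, 0, 0, 1]
    - [0, 0, 0.0015, 0, 0, 0, 1]
    - [0, 0, 0.0015, 0, 0, 0, 1]
    - [0, 0, 0.0015, 0, 0, 0, 1]
    - [0, 0, 0.0015, 0, 0, 0, 1]
    - [0, 0, 0.0015, 0, 0, 0, 1]
    - [0, 0, 0, 0, 0, 0, 1]
    - [0, 0, 0, 0, 0, 0, 1]

```text
time_s: 22.45
eef_pos: [0.5697, -0.2438, 0.105]
tool_rot: [[-0.14, 0.99, 0.001], [0.99, 0.14, -0.001], [-0.001, 0.001, -1.0]]
force: [0.3, 1.0, -4.5]
width: 0.0555
```

```bash
python3 - <<'E'
from h import *
show()
E
```

```text
t 22.45 pinch [ 0.5697 -0.2438  0.1237] j [ 19.6  31.    0.7 101.2  -0.4  47.7  28.5] F [ 0.3  1.  -4.5] w 0.0555
[[-0.14   0.99   0.001]
 [ 0.99   0.14  -0.001]
 [-0.001  0.001 -1.   ]]
```

It is dropping in with no side force. I'll go the last few mm until contact.

>>> step_arm:
  steps:
    - [0, 0, 0.001, 0, 0, 0, 1]
    - [0, 0, 0.001, 0, 0, 0, 1]
    - [0, 0, 0.001, 0, 0, 0, 1]
    - [0, 0, 0.001, 0, 0, 0, 1]
    - [0, 0, 0.001, 0, 0, 0, 1]
    - [0, 0, 0, 0, 0, 0, 1]
    - [0, 0, 0, 0, 0, 0, 1]
    - [0, 0, 0, 0, 0, 0, 1]

```text
time_s: 23.45
eef_pos: [0.57, -0.244, 0.1029]
tool_rot: [[-0.14, 0.99, 0.002], [0.99, 0.14, -0.001], [-0.001, 0.002, -1.0]]
force: [-1.1, 0.7, -0.1]
width: 0.0556
```

```bash
python3 - <<'E'
from h import *
show()
E
```

```text
t 23.45 pinch [ 0.57   -0.244   0.1216] j [ 19.6  31.2   0.7 101.2  -0.4  47.5  28.5] F [-1.1  0.7 -0.1] w 0.0556
[[-0.14   0.99   0.002]
 [ 0.99   0.14  -0.001]
 [-0.001  0.002 -1.   ]]
```

>>> step_arm:
  steps:
    - [0, 0, 0.002, 0, 0, 0, 1]
    - [0, 0, 0.002, 0, 0, 0, 1]
    - [0, 0, 0.002, 0, 0, 0, 1]
    - [0, 0, 0, 0, 0, 0, 1]
    - [0, 0, 0, 0, 0, 0, 0.7]
    - [0, 0, 0, 0, 0, 0, 0.3]
    - [0, 0, 0, 0, 0, 0, 0]
    - [0, 0, 0, 0, 0, 0, 0]

```text
time_s: 24.45
eef_pos: [0.5717, -0.2445, 0.1031]
tool_rot: [[-0.141, 0.99, 0.005], [0.99, 0.141, -0.002], [-0.003, 0.004, -1.0]]
force: [0.5, 1.0, -0.8]
width: 0.082
```

```bash
python3 - <<'E'
from h import *
show()
E
```

```text
t 24.45 pinch [ 0.5716 -0.2445  0.1218] j [ 19.6  31.2   0.7 101.1  -0.5  47.4  28.5] F [ 0.5  1.  -0.8] w 0.082
[[-0.141  0.99   0.005]
 [ 0.99   0.141 -0.002]
 [-0.003  0.004 -1.   ]]
```

Retreat straight up.

>>> step_arm:
  steps:
    - [0, 0, 0, 0, 0, 0, 0]
    - [0, 0, 0, 0, 0, 0, 0]
    - [0, 0, -0.008, 0, 0, 0, 0]
    - [0, 0, -0.015, 0, 0, 0, 0]
    - [0, 0, -0.02, 0, 0, 0, 0]
    - [0, 0, -0.02, 0, 0, 0, 0]
    - [0, 0, -0.02, 0, 0, 0, 0]
    - [0, 0, -0.02, 0, 0, 0, 0]

```text
time_s: 25.45
eef_pos: [0.5714, -0.2444, 0.2134]
tool_rot: [[-0.14, 0.99, 0.007], [0.99, 0.14, -0.003], [-0.003, 0.006, -1.0]]
force: [0.1, -0.5, 0.4]
width: 0.0918
```

>>> step_arm:
  steps:
    - [0.04, 0, -0.01, 0, 0, 0, 0]
    - [0.04, 0, -0.01, 0, 0, 0, 0]
    - [0.04, 0, 0, 0, 0, 0, 0]
    - [0.04, 0, 0, 0, 0, 0, 0]
    - [0.03, 0, 0, 0, 0, 0, 0]
    - [0.02, 0, 0, 0, 0, 0, 0]
    - [0, 0, 0, 0, 0, 0, 0]
    - [0, 0, 0, 0, 0, 0, 0]

```text
time_s: 26.45
eef_pos: [0.5443, -0.0326, 0.2456]
tool_rot: [[-0.138, 0.99, 0.024], [0.99, 0.138, -0.007], [-0.01, 0.023, -1.0]]
force: [-0.7, -1.1, -0.4]
width: 0.092
```

```bash
python3 - <<'E'
from h import *
from plant import arm
show()
for n,(cx,cy) in dict(top=(405,215),scene=(275,320)).items():
    d=arm.get_image(n);d0=pickle.load(open(n+"0.pkl","rb"))
    cv2.imwrite(f"pics/{n}9.png",d["pixels"]);cv2.imwrite(f"pics/{n}9z.png",cv2.resize(d["pixels"][cy-75:cy+45,cx-60:cx+60],(600,600)))
    P=cloud(d);m=np.zeros((480,640),np.uint8);w=50;s=P[cy-w:cy+w,cx-w:cx+w,2];m[cy-w:cy+w,cx-w:cx+w]=(s>.12)&(s<.17)
    c,_=cv2.findContours(m,0,1);c=max(c,key=cv2.contourArea);xy=ray(d,c[:,0,:],.148)
    mm=P[m>0];print(n,cv2.minAreaRect((xy[:,:2]*1000).astype(np.float32)),"lid z",np.percentile(mm[:,2],[10,50,90]))
    i0=d0["pixels"].astype(int);df=np.abs(d["pixels"].astype(int)-i0).max(2)
    for k,(u,v) in (dict(mug=(307,148),gift=(157,209),spool=(468,229)) if n=="top" else dict(mug=(400,295),gift=(445,176),spool=(210,361))).items():
        print(k,"changed px",(df[v-25:v+25,u-25:u+25]>40).sum())
E
```

```text
t 26.45 pinch [ 0.5438 -0.0325  0.2643] j [  3.4  14.3  -4.5 105.6   1.8  58.8   6.2] F [-0.7 -1.1 -0.4] w 0.092
[[-0.138  0.99   0.024]
 [ 0.99   0.138 -0.007]
 [-0.01   0.023 -1.   ]]
top ((566.857421875, -241.18833923339844), (58.593990325927734, 59.84065246582031), 8.103504180908203) lid z [0.14139426 0.14766264 0.15205613]
mug changed px 187
gift changed px 0
spool changed px 0
scene ((575.32861328125, -245.8722381591797), (65.28175354003906, 62.61698532104492), 9.139446258544922) lid z [0.13540937 0.14774976 0.15039633]
mug changed px 0
gift changed px 0
spool changed px 0
```

```bash
cd pics; python3 -c "
import cv2,numpy as np
cv2.imwrite('f.png',cv2.resize(np.hstack([cv2.imread('top9z.png'),cv2.imread('scene9z.png')]),(800,400)))"
```

```text
(no output)
```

View pics/f.png

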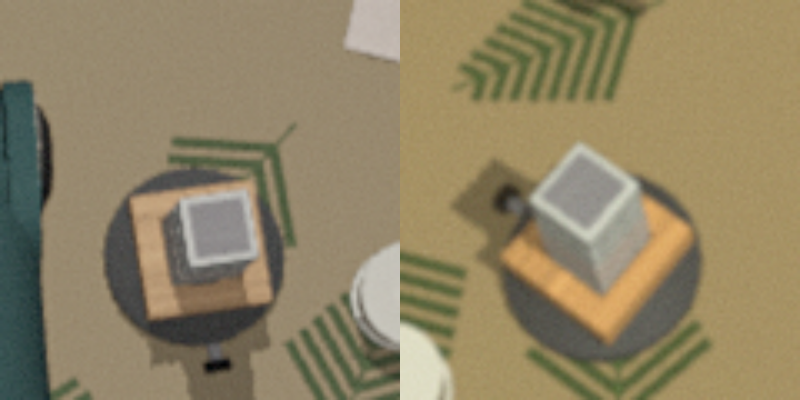

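View pics/scene9.png

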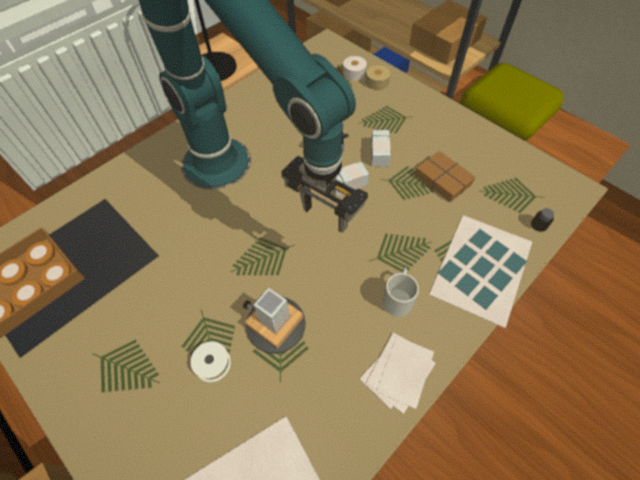

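The tin stands lid up in the pocket, at about (270,310) in scene. The lid top is at 147.7 mm against the expected 148 mm. The bystanders are unchanged in scene; the 187 changed pixels near the mug in top are the arm overhead.

```bash
python3 -c "
from plant import arm
print(arm.hand_in(), arm.state()['time_s'])"
```

```text
the job is handed in; nothing more can be done
the job is handed in; nothing more can be done
```

The tin is seated lid up, fully home in the pocket, and the job was handed in at about 26.6 s.

- **Standing it up:** I took the rightmost lying tin, swung it upright, set it on the table and let go. Standing free, its lid top measured 111 mm, and it should be 112 mm.
- **Seating it:** I re-gripped it from above and lowered it at about 8°, the pocket angle measured from the camera images. It dropped in without any pressing and turning. I pressed it lightly once it was down, released it and moved the arm clear.
- **Last checks:** The lid top is at 147.7 mm from both cameras, against 148 mm when fully home. The wrist force showed it touching bottom at the expected depth.
- **Bystanders:** Mug, gift box and spool show no change in the scene view. The top view shows 187 changed pixels near the mug. I put these down to the arm passing over it, because the scene view shows no change there.
- **Disagreement:** The final tin centre differs by about 9 mm between the two views. I put this down to the tin's sides spilling into the outlines, since the lid height and depth agree.

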